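Find the worn library stamp

ROBOT

A 6-joint arm with a two-finger parallel gripper is mounted at the origin on the work surface. World frame = base frame: x ahead of the robot, y to its left, z up, the work surface at z = 0. Lengths are in m, angles in rad, forces in N, time in s.
With the tool pointing down it reaches from about 0.275 to 1 m from the base axis. Payload 8.4 kg.
Tool frame: the origin (TCP) lies on the centre line of the jaws, within the pads' length; the fingertips stand 17 mm ahead of it and the grasp point (between the pads) lies 2 mm behind it (bot.tcp_to_tips is the z of the fingertips in the tool frame, in m); z points along the fingers, y is the line along which they close (so a half turn about z gives the same grasp; the last joint's range is limited). The gripper opens to 85 mm and grips with 20 to 120 N. Pads are 22 mm wide; open, the fingers measure 114 mm over their backs; the gripper's body (76 mm by 85 mm) begins 54 mm behind the grasp point. The pads swing forward as they close: fully open they stand 13 mm farther back than shut.
Start: joints at [-1.293, 0.353, 1.633, -0, 1.155, -0.002], TCP at [0.173, -0.601, 0.216] pointing down, gripper open.
Joint ranges: [-2.63, 2.63], [-0.92, 2.1], [0.06, 2.66], [-1.3, 4.44], [0, 2.69], [-3.02, 3.02]. Speed limits (rad/s): [2.22, 2.22, 2.79, 3.14, 3.14, 3.14].

INTERFACE

Orientations are given as a unit quaternion [x, y, z, w].
In Python, from workcell import bot, hand, kinematics, get_obs, vision, hand_in gives the robot as it stands. The module is installed in compiled form; this text tells all that it offers. Calls block until the motion is done:
- bot.reach(position, orientation): joint-space move of the TCP to a pose.
- bot.servo_line(position, ori=None, velocity=0.15): straight line of the TCP; ori=None keeps the orientation; velocity is the mean speed in m/s.
- bot.goto_joints(angles): joint-space move.
- hand.move_gripper(opening, strength=None): finger opening in m; strength is the grip in N (None keeps the last); returns when the fingers have stopped.
- bot.dwell(seconds).
- kinematics.solve_ik(position, orientation): joint angles nearest the present ones, or None.
- get_obs(): the state.
- vision.read_camera(name): name is "scene" or "top" or "wrist"; returns a dict with "frame" (384x512x3 uint8, red, green, blue), "intrinsics" (3x3 intrinsics, pixels), "view" (4x4, takes a point from world to camera coordinates). Camera axes: x right, y down, z forward; pixel columns grow to the right and rows downward; lengths in m; the calibration is good to about 2 mm. The wrist camera is an equidistant fisheye: a pixel r from the principal point sees the ray r / f radians off the axis. A picture is of the moment at which its call begins. There is no depth.
A pose or a line that the arm cannot do raises bot.IKError and nothing moves.
- hand_in(): hands the job in; it is judged then, once.
The state is a dict: "time_s": time; "joint_pos": joint angles; "joint_vel": joint speeds; "joint_efforts": joint torques, N m; "position": TCP position; "orientation": TCP orientation; "wrist_force": force on the tool from outside, world axes, zero at the start; "ft_torque": the same for the moment, N m; "gripper_width": finger opening in m; "grip_force": force on a finger pad.
Only numpy, scipy, OpenCV 4.12 (cv2) and the standard library are available. Lean on these libraries where they do the work, as an engineer would, in place of code of your own. Each camera call takes 0.05 s, during which the arm holds its last target. There are 200 camera calls.

TASK

Two self-inking stamps stand on the test plate at the book-labelling desk, and one has a worn, weak spring. Press each one's red grip straight down against the plate, most of its stroke and for a moment, first the stamp on the blue pad, then the one on the yellow pad; then stand the one that feels softer upright in the green repair tray and leave the firm one standing where it is.

Things in the scene. Friction and masses are not known exactly. Their poses are not given: they have to be found in the camera images.
- stamp_a: one of two upright self-inking stamps that look alike, one worn, one good (which is not told). Black foot 56 x 38 x 26 mm (x, y, z) under a red sprung flat-topped grip 46 x 30 mm that spans heights 44 to 84 mm when up. Origin: centre of the foot's underside, z up, x along the long side. About 120 g. Lift it by the red grip, across its 30 mm width (its y)
- stamp_b: one of two upright self-inking stamps that look alike, one worn, one good (which is not told). Black foot 56 x 38 x 26 mm (x, y, z) under a red sprung flat-topped grip 46 x 30 mm that spans heights 44 to 84 mm when up. Origin: centre of the foot's underside, z up, x along the long side. About 120 g. Lift it by the red grip, across its 30 mm width (its y)
- handle_a (a joint): how far the red grip of stamp_a is pressed down (m): 0 = up (a worn one settles a few tenths of a mm lower, too little to see), 0.014 = bottomed; springs back when let go. At half stroke (7 mm) a good spring pushes back with about 8 N, a worn one with about 2 N; fully down 13 N and 3.5 N
- handle_b (a joint): how far the red grip of stamp_b is pressed down (m): 0 = up (a worn one settles a few tenths of a mm lower, too little to see), 0.014 = bottomed; springs back when let go. At half stroke (7 mm) a good spring pushes back with about 8 N, a worn one with about 2 N; fully down 13 N and 3.5 N
- test_plate: fixed aluminium plate 130 x 300 x 8 mm (x, y, z), origin at the centre of its underside, with two pads 100 mm square, 2 mm thick: blue centred at y = +75 mm, yellow at y = -75 mm. One stamp stands near the middle of each pad, at z = 10 mm. A wooden hand stamp, not part of the job, stands 120 mm beyond the plate's centre (+x)
- repair_tray: fixed empty green tray, outside 180 x 180 x 30 mm, walls and floor 4 mm thick; origin at the centre of its underside
Mind the look-alikes: they are no part of the job. What is shaped like the stamp_a but pink or turquoise is not meant.

How it is judged:
By the outcome, as a careful person would: the job done as asked, in the order asked, and still so for the second after the job is handed in, with the robot touching nothing.
It also fails if it takes over 50 s, if anything falls off the work surface, if the arm or the gripper's body presses on something with over 40 N, if the wrist force passes 120 N, or if a joint passes its speed limit or range.

## Working session

There is one attempt and no reset: what is moved stays moved. The work goes in short steps, each a Python script; the robot and the scene stay as the last script left them, time stands still between calls to the robot, and variables do not carry over. Pictures are saved under pics/ and viewed, at most 10 in all, crops included, and the job is handed in when it is done.

```bash
mkdir -p pics
python3 - <<'E'
from workcell import bot,hand,kinematics,get_obs,vision
import cv2,numpy as np
for n in("top","scene"):
    d=vision.read_camera(n);cv2.imwrite(f"pics/{n}0.png",d["frame"][:,:,::-1])
    print(n,d["intrinsics"].tolist(),np.round(d["view"],3).tolist())
o=get_obs();print(o["time_s"],o["orientation"],o["wrist_force"],o["gripper_width"],bot.tcp_to_tips)
E
```

```text
top [[411.20328072029514, 0.0, 261.932867403453], [0.0, 411.20328072029514, 189.4913975234628], [0.0, 0.0, 1.0]] [[0.022, -1.0, 0.012, -0.02], [-0.994, -0.023, -0.11, 0.523], [0.11, -0.01, -0.994, 0.717], [0.0, 0.0, 0.0, 1.0]]
scene [[350.7944845872523, 0.0, 263.03803543245937], [0.0, 350.7944845872523, 195.9253375679191], [0.0, 0.0, 1.0]] [[-0.763, 0.646, 0.005, 0.409], [0.435, 0.52, -0.735, -0.183], [-0.478, -0.559, -0.678, 0.974], [0.0, 0.0, 0.0, 1.0]]
0.1 [ 9.90232155e-01  1.39426956e-01 -9.25658649e-05 -6.29007126e-04] [-0.62461303 -0.02373355 -0.26102229] 0.08490340882128875 0.017
```

View pics/top0.png

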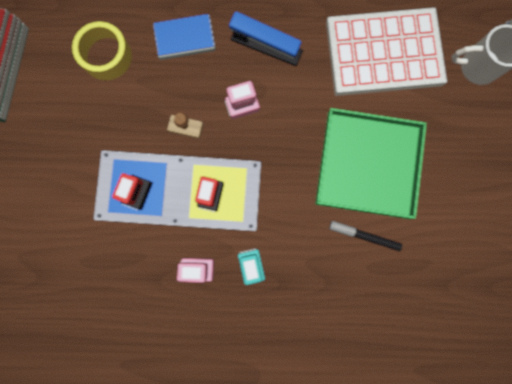

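View pics/scene0.png

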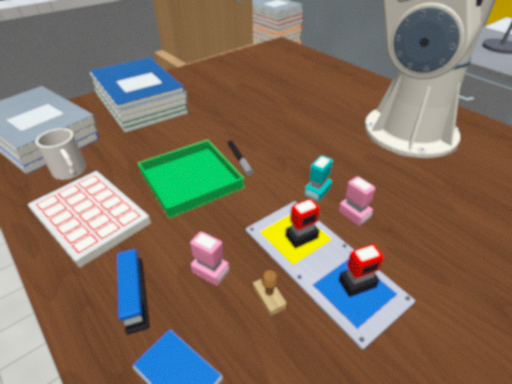

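Candidates in top view: red/black stamps at (128,187) on blue and (207,191) on yellow, which are the wanted ones. Look-alikes are pink at (242,95) and (195,270), turquoise at (251,267), and the wooden hand stamp at (184,124). The tray centre is at about (372,163). Next I'll measure them and check a close crop.

```bash
cat > h.py <<'E'
from workcell import bot,hand,kinematics,get_obs,vision,hand_in
import cv2,numpy as np
def ray(d,px,z):
    K,V=d["intrinsics"],np.array(d["view"]);R,t=V[:3,:3],V[:3,3]
    px=np.atleast_2d(np.array(px,float))
    r=np.c_[(px[:,0]-K[0][2])/K[0][0],(px[:,1]-K[1][2])/K[1][1],np.ones(len(px))]@R
    c=-R.T@t
    return c+r*((z-c[2])/r[:,2])[:,None]
def rect(d,mask,z):
    """min-area rectangle, in world metres on the plane z, of the largest blob"""
    cs=cv2.findContours(mask.astype(np.uint8),0,cv2.CHAIN_APPROX_NONE)[0]
    c=max(cs,key=cv2.contourArea)[:,0]
    P=ray(d,c,z)[:,:2].astype(np.float32)
    (cx,cy),(w,h),a=cv2.minAreaRect(P*1000)
    if w<h:w,h,a=h,w,a+90
    return np.array([cx,cy])/1000,(w,h),(a+90)%180-90
def quat(yaw):  # tool down, tool y at world angle yaw+90 (i.e. tool x along yaw)
    return np.array([np.cos(yaw/2),np.sin(yaw/2),0,0])
E
python3 - <<'E'
from h import *
d=vision.read_camera("top");f=d["frame"];hsv=cv2.cvtColor(f,cv2.COLOR_RGB2HSV)
H,S,V=[hsv[:,:,i].astype(int) for i in range(3)]
def box(m,x0,x1,y0,y1):
    k=np.zeros_like(m);k[y0:y1,x0:x1]=m[y0:y1,x0:x1];return k
red=((H<10)|(H>170))&(S>150)&(V>90)
white=(S<70)&(V>190)
print("plate",rect(d,box((S<60)&(V>110),90,266,148,232),.008))
for n,b in(("blue",(110,155,165,215)),("yel",(190,228,170,215))):
    print(n,"white",rect(d,box(white,*b),.094),"red+white",rect(d,box(red|white,*b),.094),"black",rect(d,box(V<50,*b),.036))
print("tray",rect(d,box((H>45)&(H<80)&(S>120),310,432,100,222),.03))
print("handstamp",ray(d,[180,120],.05),ray(d,[[168,122],[201,130]],.0))
print("pinks,turq",ray(d,[[242,92],[192,272],[251,267]],.08))
cr=np.hstack([cv2.resize(f[165:215,100:160],(480,400),interpolation=2),cv2.resize(f[165:215,185:225],(320,400),interpolation=2)])
cv2.imwrite("pics/crop.png",cr[:,:,::-1])
E
```

```text
plate (array([0.5211402 , 0.14820201]), (303.68585205078125, 133.1122589111328), 87.32855987548828)
blue white (array([0.51398334, 0.22019594]), (31.31540870666504, 19.80288314819336), -18.398330688476562) red+white (array([0.51398334, 0.22019594]), (31.31540870666504, 19.80288314819336), -18.398330688476562) black (array([0.50782303, 0.20166164]), (46.75175857543945, 4.668206691741943), -18.83916473388672)Traceback (most recent call last):
  File "<stdin>", line 10, in <module>
  File "h.py", line 12, in rect
    c=max(cs,key=cv2.contourArea)[:,0]
      ~~~^^^^^^^^^^^^^^^^^^^^^^^^
ValueError: max() iterable argument is empty
```

Run:
```python
from h import *
d=vision.read_camera("top");f=d["frame"].astype(int);np.save("top.npy",f)
R,G,B=f[:,:,0],f[:,:,1],f[:,:,2]
def box(m,x0,x1,y0,y1):
    k=np.zeros(m.shape,np.uint8);k[y0:y1,x0:x1]=m[y0:y1,x0:x1];return k
red=(R>110)&(G<0.6*R)&(B<0.6*R);white=(R>130)&(G>.55*R)&(B>.55*R)
mm=(R>105)&(~((G>.7*R)&(B<.6*R)))
for n,b,x in(("blue",(112,152,168,212),(115,150)),("yel",(192,226,172,214),(194,224))):
    print(n,f[189,x[0]:x[1]:2].tolist())
    for q,m in(("white",white),("mm",mm)):
        try:print(q,rect(d,box(m,*b),.094))
        except Exception as e:print(q,e)
print("tray",rect(d,box((G>1.5*R)&(G>1.5*B)&(G>60),310,432,100,222),.03))
print("handstamp",ray(d,[180,120],.05),ray(d,[[168,122],[201,130]],.0))
print("pinks,turq",ray(d,[[242,92],[192,272],[251,267]],.08))
f=f.astype(np.uint8)
cr=np.hstack([cv2.resize(f[165:215,100:160],(480,400),interpolation=2),cv2.resize(f[165:215,185:225],(320,400),interpolation=2)])
cv2.imwrite("pics/crop.png",cr[:,:,::-1])
```

```text
blue [[196, 103, 138], [222, 180, 182], [228, 227, 230], [228, 230, 233], [227, 230, 233], [228, 231, 234], [227, 228, 231], [219, 188, 190], [211, 93, 89], [166, 51, 48], [78, 26, 27], [22, 13, 17], [50, 26, 28], [63, 53, 53], [69, 66, 67], [57, 55, 57], [25, 23, 27], [37, 59, 97]]
white (array([0.51460736, 0.22204955]), (46.204898834228516, 26.11562156677246), -19.1842041015625)
mm (array([0.50846182, 0.21817647]), (62.914222717285156, 42.03998947143555), 1.2545297145843506)
yel [[228, 231, 133], [218, 209, 117], [217, 129, 99], [226, 196, 199], [229, 231, 233], [229, 231, 234], [229, 232, 235], [229, 232, 235], [228, 222, 225], [221, 148, 148], [193, 68, 64], [101, 35, 33], [66, 60, 61], [59, 58, 57], [139, 142, 71]]
white (array([0.50915323, 0.08068391]), (68.48521423339844, 54.66810607910156), 1.813799262046814)
mm (array([0.51099875, 0.08451672]), (45.72860336303711, 30.13580894470215), -12.793434143066406)
tray (array([ 0.57750714, -0.2071882 ]), (182.16790771484375, 181.218994140625), 82.46344757080078)
handstamp [[0.64268145 0.14149622 0.05      ]] [[0.65218656 0.17411346 0.        ]
 [0.63811715 0.11050547 0.        ]]
pinks,turq [[0.68668847 0.03059741 0.08      ]
 [0.37811429 0.10462652 0.08      ]
 [0.38826171 0.00762643 0.08      ]]
```

View pics/crop.png

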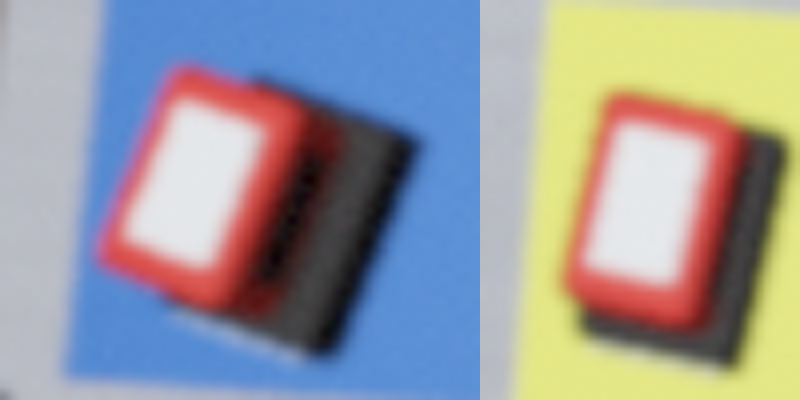

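The crop shows the red-framed white grip tops on black feet. Blue grip top centre is at about (125,187) and yellow at about (206.5,190), and both sizes and positions match the pads. I'll press blue first, reading force as I go.

```bash
cat > press.py <<'E'
from h import *
def press(p,yaw):
    q=quat(np.radians(yaw))
    hand.move_gripper(0.0,30)
    bot.reach([*p,.18],q); bot.servo_line([*p,.122],velocity=.1); bot.dwell(.3)
    f0=get_obs()["wrist_force"][2]; zc=None; log=[]
    z=.118
    while z>.090:
        bot.servo_line([*p,z],velocity=.03); bot.dwell(.1)
        o=get_obs(); f=o["wrist_force"][2]-f0; za=o["position"][2]
        log.append((round(za*1000,1),round(f,2)))
        if zc is None and f>.25: zc=za
        if f>25 or (zc and zc-za>.0118): break
        z-=.0015
    bot.dwell(.7); o=get_obs()
    print(log,"held",o["position"][2],o["wrist_force"]-np.array([0,0,f0]))
    bot.servo_line([*p,.16],velocity=.12); print("t",get_obs()["time_s"],"base",f0)
E
python3 - <<'E'
from press import *
d=vision.read_camera("top");f=d["frame"].astype(int);R,G,B=f[:,:,0],f[:,:,1],f[:,:,2]
m=np.zeros(R.shape,bool);m[168:212,108:152]=((R>135)&(R>1.15*B)|(R>170)&(G>170))[168:212,108:152]
m[204:,:]&=(R>1.15*B)[204:,:]
c,s,a=rect(d,m,.094);print(c,s,a)
p=np.array([.514,.220])
if s[0]<50 and s[1]<36:p=(p+c)/2
print(p);press(p,-18.8)
E
```

```text
[0.5135708  0.21892455] (46.18059539794922, 29.372146606445312) -19.682823181152344
[0.5137854  0.21946227]
[(np.float64(117.9), np.float64(-1.06)), (np.float64(116.5), np.float64(-0.22)), (np.float64(115.0), np.float64(0.45)), (np.float64(113.5), np.float64(-0.78)), (np.float64(112.0), np.float64(-0.78)), (np.float64(110.5), np.float64(-0.04)), (np.float64(109.0), np.float64(-1.03)), (np.float64(107.5), np.float64(-0.05)), (np.float64(106.0), np.float64(0.04)), (np.float64(104.5), np.float64(-0.58)), (np.float64(103.0), np.float64(0.13))] held 0.10298818591896566 [-0.814191   -0.13977236  0.26307205]
t 10.375 base 0.24205493255258437
```

Sensor noise (about 0.6 N) triggered a false contact. I'll repeat with averaged readings.

```bash
cat > press.py <<'E'
from h import *
def fz(n=8):
    v=[]
    for _ in range(n): bot.dwell(.02); v.append(get_obs()["wrist_force"][2])
    return np.mean(v)
def press(p,yaw):
    q=quat(np.radians(yaw))
    hand.move_gripper(0.0,30)
    if np.hypot(*(get_obs()["position"][:2]-p))>.01: bot.reach([*p,.16],q)
    bot.servo_line([*p,.118],velocity=.1); bot.dwell(.2)
    f0=fz(15); log=[]; last=0
    for z in [.110,.107,.104,.102,.1005,.0995,.0985,.0978,.0972,.0966,.096,.0955,.095,.0945,.094,.0935,.093]:
        bot.servo_line([*p,z],velocity=.04)
        f=fz()-f0; log.append((float(round(get_obs()["position"][2]*1000,1)),float(round(f,2))))
        if f>18 or (len(log)>5 and f-last>2.5): break
        last=f
    bot.dwell(.4); cv2.imwrite("pics/press%d.png"%(p[1]*1000),vision.read_camera("scene")["frame"][:,:,::-1])
    print(log,"held",fz()-f0)
    bot.servo_line([*p,.16],velocity=.12); print("t",get_obs()["time_s"],"base",f0)
E
python3 - <<'E'
from press import *
press(np.array([.5137,.2193]),-18.8)
E
python3 -c "
import cv2;f=cv2.imread('pics/press219.png');cv2.imwrite('pics/pc.png',cv2.resize(f[180:330,270:430],(640,600),interpolation=2))"
```

```text
[(110.0, -0.13), (107.0, 0.17), (104.0, 0.15), (102.0, 0.27), (100.5, 0.27), (99.5, 0.28), (98.5, -0.04), (97.8, 0.03), (97.2, 0.23), (96.6, 0.2), (96.0, 0.38), (95.5, 0.11), (95.0, 0.13), (94.5, 0.33), (94.0, 0.31), (93.5, -0.01), (93.0, -0.11)] held -0.14701475882115914
t 19.5167 base -0.1302155164093269
```

View pics/pc.png

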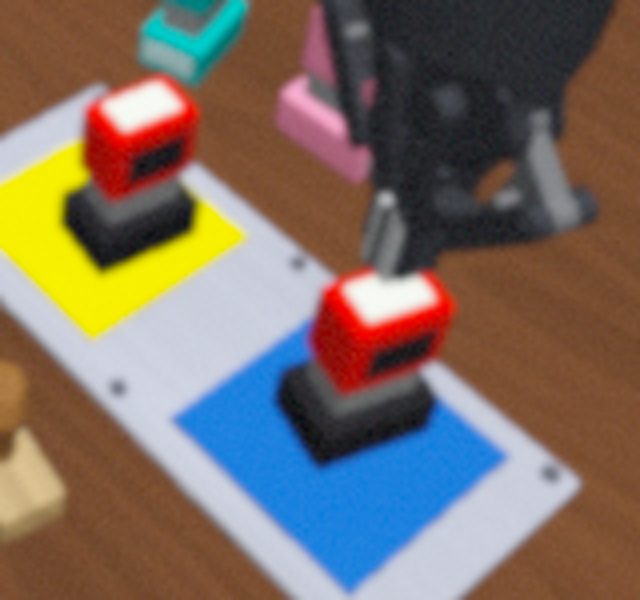

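Run:
```python
from h import *
o=get_obs();print(o["gripper_width"],o["position"],o["orientation"],o["grip_force"],o["time_s"])
d=vision.read_camera("wrist")
cv2.imwrite("pics/w1.png",d["frame"][:,:,::-1])
f=cv2.imread("pics/press219.png")[80:380,200:512];cv2.imwrite("pics/p2.png",cv2.resize(f,(624,600),interpolation=2))
```

```text
-3.162799735871908e-06 [0.51331172 0.21912527 0.15954934] [ 9.86569603e-01 -1.63341167e-01 -2.43633544e-04  1.49324622e-04] 0.0 19.5167
```

View pics/p2.png

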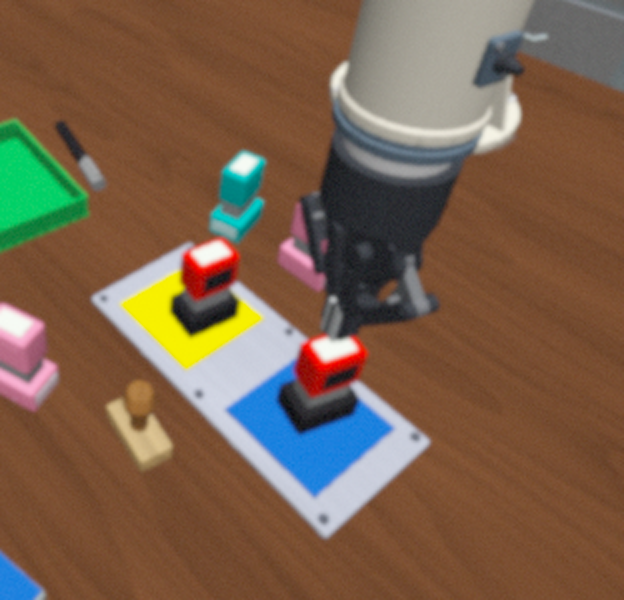

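View pics/w1.png

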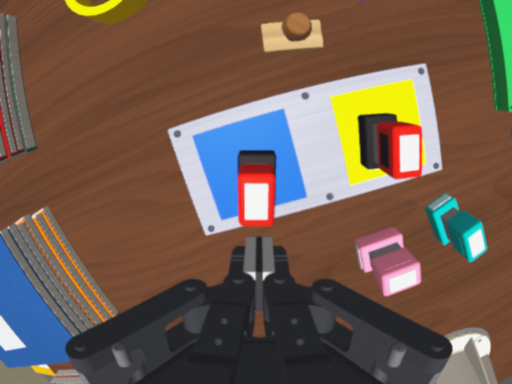

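The gripper is closed, with its tips at scene px (367,245), apparently behind the label at (366,253). In the wrist view the blue stamp top is at (257,200). I'll check by triangulating.

Run:
```python
from h import *
D={n:vision.read_camera(n) for n in("scene","top","wrist")}
def proj(d,p):
    c=np.array(d["view"])@[*p,1];K=np.array(d["intrinsics"]);u=K@(c[:3]/c[2]);return u[:2].round(1)
def projw(p):
    d=D["wrist"];c=(np.array(d["view"])@[*p,1])[:3];K=np.array(d["intrinsics"]);r=np.hypot(c[0],c[1]);th=np.arctan2(r,c[2])
    return (K[:2,2]+K[0,0]*th*c[:2]/r).round(1)
print("tip pressed in scene",proj(D["scene"],(.5137,.2193,.076)),"label",proj(D["scene"],(.514,.2195,.094)))
print("tip now wrist",projw((.5133,.2191,.1425)),"label",projw((.514,.2195,.094)))
o=get_obs();print(o["position"],o["joint_pos"])
# ray intersect label: scene pix, top pix
def line(d,px): a,b=ray(d,px,.05)[0],ray(d,px,.15)[0];return a,(b-a)/np.linalg.norm(b-a)
for nm,a,b in(("blue",(366,253.5),(124.6,187.5)),("yellow",(305,207),(206,190.5))):
    (p1,u1),(p2,u2)=line(D["scene"],a),line(D["top"],b)
    s=np.linalg.lstsq(np.c_[u1,-u2],p2-p1,rcond=None)[0];print(nm,p1+s[0]*u1,p2+s[1]*u2)
t=D["top"]["frame"];cv2.imwrite("pics/top1.png",cv2.resize(t[150:240,60:260],(800,360),interpolation=2)[:,:,::-1])
```

```text
tip pressed in scene [363.6 258.3] label [365.9 251.3]
tip now wrist [258.9 225.8] label [258.  199.8]
[0.51317083 0.21905706 0.15908175] [ 4.00775331e-01  3.12948677e-01  1.83080175e+00 -1.93399461e-05
  9.99457024e-01  2.29970661e+00]
blue [0.5141491  0.22075444 0.08992471] [0.51453831 0.22024043 0.08979964]
yellow [0.51211908 0.08625409 0.08845944] [0.51279437 0.08548651 0.08843324]
```

View pics/top1.png

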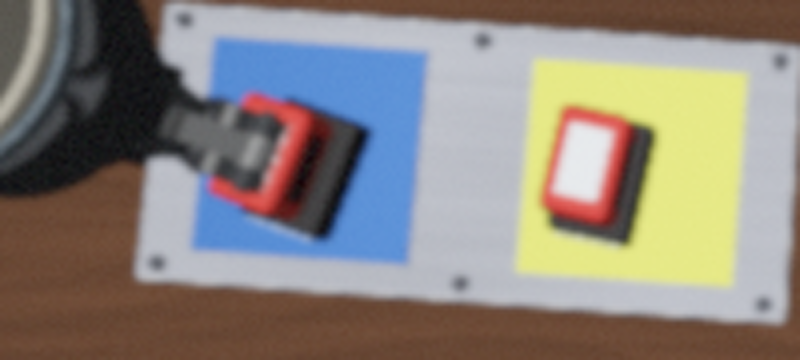

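The x,y position is right, since the top view shows the tips right over the blue grip. But in both the scene and wrist views, the tips look about 20 mm or more higher than nominal, and no force registered. I'll continue downward under force feedback.

```bash
cat > press2.py <<'E'
from h import *
def fz(n=6):
    v=[]
    for _ in range(n): bot.dwell(.015); v.append(get_obs()["wrist_force"][2])
    return np.mean(v)
def press(p,z0,zmin=.066):
    bot.servo_line([*p,z0],velocity=.12); bot.dwell(.15)
    f0=fz(12); log=[]
    def go(z):
        bot.servo_line([*p,z],velocity=.05); f=fz()-f0
        log.append((float(round(z*1000,1)),float(round(f,2)))); return f
    z=z0; f=0
    while f<1.0 and z>zmin: z-=.002; f=go(z)
    zc=z
    f=go(zc-.005); z=zc-.009; last=go(z); 
    if last<22:
        while z>zc-.012:
            z-=.001; f=go(z)
            if f-last>2.5: break
            last=f
    bot.dwell(.5); d=vision.read_camera("scene"); fh=fz()-f0
    cv2.imwrite("pics/q%d.png"%(p[1]*1000),d["frame"][:,:,::-1])
    print(log,"held",fh,"pos",get_obs()["position"])
    bot.servo_line([*p,zc+.03],velocity=.15); print("t",get_obs()["time_s"],"zc",zc)
E
python3 - <<'E'
from press2 import *
press(np.array([.5137,.2195]),.095)
E
```

```text
[(93.0, 0.25), (91.0, -0.04), (89.0, -0.3), (87.0, -0.3), (85.0, -0.3), (83.0, -0.33), (81.0, 0.23), (79.0, -0.34), (77.0, 3.94), (72.0, 7.46), (68.0, 10.05), (67.0, 10.97), (66.0, 11.4), (65.0, 12.01)] held 11.915613088366237 pos [0.51413585 0.2196717  0.06592599]
t 26.7417 zc 0.07699999999999999
```

Blue is firm: contact at TCP z of about 0.0785, about 12 N at 13.5 mm. The real closed tips sit 15.5 mm above the reported TCP height. Yellow is next at the same depth.

Run:
```python
from press2 import *
p=np.array([.5115,.085]);bot.reach([*p,.105],quat(np.radians(-12.8)))
bot.servo_line([*p,.084],velocity=.12);bot.dwell(.15);f0=fz(12)
for z in(.0715,.068,.066,.0652):
    bot.servo_line([*p,z],velocity=.06);print(z,round(fz()-f0,2))
bot.dwell(.5);d=vision.read_camera("scene");print("held",fz()-f0,get_obs()["position"])
cv2.imwrite("pics/q85.png",d["frame"][:,:,::-1])
bot.servo_line([*p,.105],velocity=.15);print(get_obs()["time_s"])
a=d["frame"][150:310,260:420]
b=cv2.imread("pics/q219.png")[150:310,260:420]
cv2.imwrite("pics/qq.png",np.hstack([cv2.resize(x,(400,400),interpolation=2) for x in(b,a[:,:,::-1])]))
```

```text
0.0715 1.54
0.068 3.06
0.066 3.57
0.0652 3.23
held 3.127992413511944 [0.51151035 0.085004   0.06519929]
30.5917
```

View pics/qq.png

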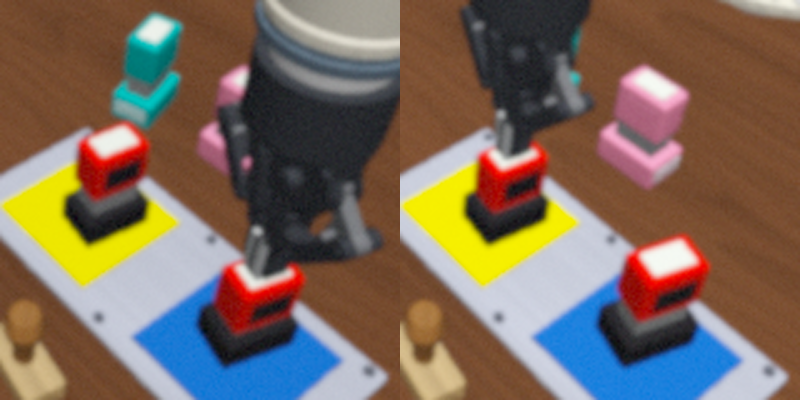

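Both grips are visibly pressed in these pictures. Yellow is soft (about 3.1 N against 12 N), so I'll grasp yellow now.

Run:
```python
from h import *
p=np.array([.5115,.085])
hand.move_gripper(.07,30)
bot.servo_line([*p,.043],velocity=.1)
hand.move_gripper(0,30)
o=get_obs();print(o["gripper_width"],o["grip_force"],o["wrist_force"],o["time_s"])
if o["gripper_width"]>.022:
    bot.servo_line([*p,.105],velocity=.12);o=get_obs();print(o["gripper_width"],o["grip_force"],o["wrist_force"],o["time_s"])
d=vision.read_camera("scene");cv2.imwrite("pics/lift.png",d["frame"][100:300,200:420,::-1])
```

```text
0.029334561831621805 35.27137756347656 [0.99542884 0.70682235 0.34268509] 32.4583
0.029399843963244812 35.089507699012756 [ 0.17274656 -0.12829249 -1.89662842] 33.125
```

View pics/lift.png

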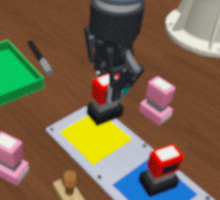

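The stamp is held upright above the yellow pad (crop px 105,95), and the blue one still stands. Now I'll place it.

Run:
```python
from press2 import *
p=np.array([.5775,-.207]);q=quat(np.radians(-7.5))
bot.reach([*p,.105],q);bot.servo_line([*p,.043],velocity=.12);bot.dwell(.1);f0=fz();z=.043
while z>.0345:
    z-=.0015;bot.servo_line([*p,z],velocity=.05);f=fz(4)-f0
    if f>1.3:break
print(z,f,get_obs()["time_s"])
hand.move_gripper(.06);bot.dwell(.1)
bot.servo_line([*p,.15],velocity=.15);o=get_obs();print(o["time_s"],o["wrist_force"])
a=vision.read_camera("scene")["frame"];b=vision.read_camera("top")["frame"]
cv2.imwrite("pics/end.png",np.hstack([cv2.resize(a[100:300,120:420],(450,300)),cv2.resize(b[90:240,90:440],(350,150))[:, :] if 0 else cv2.resize(b[90:240,290:440],(300,300))])[:,:,::-1])
```

```text
0.03849999999999999 1.382126479571682 36.1417
37.5333 [ 0.27246929 -0.9891812  -0.18430286]
```

View pics/end.png

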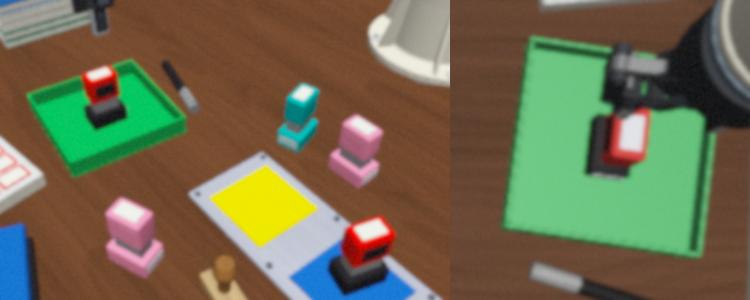

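The worn stamp is upright in the tray (px 103,95), the firm one still stands on blue (px 360,255), and the gripper is clear of both.

```bash
python3 -c "
from workcell import hand_in;print(hand_in())"
```

```text
the job is handed in; nothing more can be done
None
```

I pressed both stamps, blue pad first (firm, about 12 N) then yellow (worn, about 3 N), stood the worn one upright in the green repair tray, left the firm one on the blue pad, and handed the job in at about 38 s; no verdict was returned.

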